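Lock the bench shear

TASK

Lock the bench lever shear: hold the spring catch's long pedal down with one fingertip and, while it is down, push the bolt's upright tab with the other finger until the bolt is fully home in the shear, then let go so that the catch springs up and locks it. Only press and push: do not pinch the tab, do not force the bolt past the raised catch, and leave the loose things on the bench where they are.

Things in the scene. Friction and masses are not known exactly. Their poses are not given: they have to be found in the camera images.
- shear: Red lever shear and its lock, fixed on a steel plate. Origin on the bench mid-way across the lock; own +y is the way the bolt slides home, x across, z up. In this frame: pedal on the -x side, bolt on +x; red keeper (58 mm high) from y = 95 mm, shear body (190 mm high) from y = 125 mm. From y = -120 to 90 mm nothing on the bolt's side is above 38 mm except its tab. Shifts and yaws between runs.
- pedal (a point): Middle of the top of the spring catch's pedal, moving with it: a flat ribbed aluminium strip 28 mm wide (shear x), 110 mm long (shear y, along the bolt), top 56 mm above the bench at rest, at x = -27, y = -46 mm in the shear's frame. Pressed down it sinks 10 mm to a stop (top then at 46 mm); a fingertip can slide along it while pressing.
- tab (a point): Middle of the top edge of the bolt's tab, moving with it: an upright steel plate 34 mm wide (shear x), 10 mm thick (shear y), from 32 to 82 mm above the bench, on the flat bolt. At x = 28 mm in the shear's frame (55 mm across from the pedal's middle line, 24 mm clear between pedal and tab) and y = -55 mm + bolt.
- bolt (a joint): Travel of the bolt in m along the shear's +y: 0 fully back, 0.051 home at its stop; starts between 0 and 0.010. About 1.5 N of friction; stays where left. With the catch up it has play from 0 to 0.012 and is then blocked; the catch also drops into notches at 0.022 to 0.025, 0.035 to 0.038 and, when home, 0.048 to 0.051.
- catch (a joint): Travel of the catch pedal in m: 0 up, 0.010 fully down. About 3 N to start it, 6 N at the bottom. The bolt is free only with the pedal deeper than about 0.008; let go, the catch springs up by itself if a notch faces its tooth.
- socket: Loose steel socket, 26 mm across, 36 mm high, standing near the lock. Origin under its centre.
- stud: Loose hex-head screw standing on its head, 24 mm across, 50 mm high, near the lock. Origin under its centre.
- wrench: Loose open wrench, 180 mm long, lying beside the lock. Origin under its middle.
- case: Loose red plastic tool case, 75 x 120 x 33 mm. Origin under its centre.
- carton: Loose cardboard box, 100 x 100 x 90 mm. Origin under its centre.
- spray: Loose spray can, 52 mm across, 170 mm high. Origin under its centre.
- disc: Loose grinding wheel lying flat, 116 mm across, 22 mm thick. Origin under its centre.

How it is judged:
By the outcome, as a careful person would: the job done as asked, in the order asked, and still so for the second after the job is handed in, with the robot touching nothing.
It also fails if it takes over 32 s, if anything falls off the work surface, if the arm or the gripper's body presses on something with over 40 N, if the wrist force passes 120 N, or if a joint passes its speed limit or range.

ROBOT

A 6-joint arm with a two-finger parallel gripper is mounted at the origin on the work surface. World frame = base frame: x ahead of the robot, y to its left, z up, the work surface at z = 0. Lengths are in mm, angles in rad, forces in N, time in s.
With the tool pointing down it reaches from about 350 to 875 mm from the base axis. Payload 15.5 kg.
Tool frame: the origin (TCP) lies midway between the tips of the shut fingers; the grasp point (between the pads) lies 19 mm behind it; z points along the fingers, y is the direction in which the jaws open and shut (so a half turn about z gives the same grasp; the last joint's range is limited). The gripper opens to 85 mm and grips with 20 to 120 N. Pads are 22 mm wide; open, the fingers measure 114 mm over their backs; the gripper's body (76 mm by 85 mm) begins 54 mm behind the grasp point. The pads swing forward as they close: fully open they stand 13 mm farther back than shut.
Start: joints at [1.173, 0.494, 1.345, -0, 1.302, -0.096], TCP at [185.77, 596.754, 196.877] pointing down, gripper open.
Joint ranges: [-2.91, 2.91], [-0.82, 2.16], [0.22, 2.67], [-1.22, 4.37], [0.12, 2.79], [-3.08, 3.08]. Speed limits (rad/s): [1.89, 1.89, 2.57, 3.01, 3.01, 3.01].

INTERFACE

Orientations are given as a rotation vector (axis times angle).
In Python, from rig import robot gives the robot as it stands.
- The arm moves only by the shell command python3 -m crank 'ROWS'. ROWS is a JSON object of lists of equal length, an entry for each row: "hand": the finger opening in cm, from 0 to 8.54; "dp": the shift along the world's x, y, z in cm, a list of three; "angular": the turn, a rotation vector about the world's x, y, z in rad, a list of three. In form: {"hand": [hand, ...], "dp": [[tx, ty, tz], ...], "angular": [[rx, ry, rz], ...]}. A call has 1 to 8 rows; each row shifts and turns the commanded pose from where the row before left it; what a row does not reach is not made up. A row lasts 1/8 s, in which the tool goes at most 62.5 mm and 10.7 degrees, less where a joint would pass 70% of its speed; a pose out of reach is approached as far as the arm can. A call with a gripper value outside its range is refused whole. The fingers move at their own pace and stop on an object; the grip force is fixed at half the most. Time passes only in rows, so rows that do not move let the fingers close. It gives the time, the measured TCP pose, the force and the opening at its end, in the units of the state.
- robot.observe(): the state, without advancing time (a new reading comes with each control period).
- robot.grab_frame(name): name is "side" or "top" or "wrist"; returns the picture (480x640x3 uint8, red, green, blue); there is no depth.
- robot.camera_params(name): a dict with "fx", "fy", "cx", "cy" (pixels), "k1" (the pictures are not rectified: a ray, as slopes to the right and down, at radius r is drawn at 1 + k1 r^2 times it, then the intrinsics apply), "world_from_camera" (4x4, takes a point from camera to world coordinates). Camera axes: x right, y up, looking along -z (the intrinsics and any distortion apply to the point x, -y, -z); pixel columns grow to the right and rows downward; lengths in mm; the calibration is good to about 2 mm. A picture is of the moment at which its call begins: read the wrist's pose just before it. camera_params takes no time and is no camera call; for the wrist camera it gives the pose at the moment of the call.
- robot.job_done(): hands the job in, once; it reports no verdict.
Trained networks look in the newest picture that a camera, given by its name, has taken for a name from the list of things; names that differ only in an ending like _2 or _b are one class to them, and where a whole thing is asked for, a point or a joint stands for the part that bears it (a point fixed in the world has none). Each returns a list of dicts, best first, with "conf" (0 to 1); they miss things now and then, are a little off and sometimes report something else, mostly with a low value. They report only what shows in the picture. A call takes as long as a camera call.
- robot.recognise(query, camera): "rect" ([left, top, right, bottom] in pixels, round what is visible of it).
- robot.trace(query, camera): "pixels" (480x640 bool, what is visible of it) and "rect" ([left, top, right, bottom] in pixels, round what is visible of it).
The state is a dict: "time_s": time; "q": joint angles; "dq": joint speeds; "joint_torque": joint torques, N m; "ee_pos": TCP position; "ee_rot": TCP orientation; "ft_force": force on the tool from outside, world axes, zero at the start; "moment": the same for the moment, N m; "finger_gap": finger opening in mm.
Only numpy, scipy, OpenCV 4.12 (cv2) and the standard library are available. Lean on these libraries where they do the work, as an engineer would, in place of code of your own. Each camera call takes 0.05 s, during which the arm holds its last target. There are 200 camera calls.

## Working session

There is one attempt and no reset: what is moved stays moved. The work goes in short steps, Python scripts to look and compute and a shell command to move; the robot and the scene stay as the last step left them, time stands still between calls to the robot, and variables do not carry over. Pictures are saved under pics/ and viewed, about 8 in all and at most 12, crops included, and the job is handed in when it is done.

```bash
mkdir -p pics; ls; python3 - <<'E'
from rig import robot
import cv2
s=robot.observe(); print(s)
for c in ("top","side"):
    im=robot.grab_frame(c); cv2.imwrite(f"pics/{c}0.png",im[:,:,::-1])
    p=robot.camera_params(c); print(c,p)
    for q in ("shear","pedal","tab","socket","stud","wrench","case","carton","spray","disc"):
        print(q,[(r["rect"],round(r["conf"],2)) for r in robot.recognise(q,c)[:2]])
E
```

```text
pics
{'time_s': 0.0, 'q': array([ 1.17346339e+00,  4.94178500e-01,  1.34612310e+00, -3.93895741e-05,
        1.30252383e+00, -9.54666017e-02]), 'dq': array([ 0.00030282,  0.00043112, -0.0004671 , -0.00175574,  0.0002567 ,
        0.00215757]), 'joint_torque': array([ 3.97004609e-03, -8.82160020e+01, -3.83860266e+01,  3.35231080e-04,
        1.01283181e-02, -2.34856606e-05]), 'ee_pos': array([185.64648933, 596.36564043, 196.30592272]), 'ee_rot': array([-4.72316231e-01, -3.10561755e+00,  1.89234287e-03]), 'ft_force': array([1.03149297, 0.61733031, 0.69116205]), 'moment': array([0.02626656, 0.02587   , 0.00894936]), 'finger_gap': 85.28308859442602}
top {'fx': 564.0764162680523, 'fy': 564.0764162680523, 'cx': 324.4081176083523, 'cy': 232.91804754075594, 'k1': -0.07572838606958512, 'world_from_camera': array([[-1.64681197e-02,  9.97497429e-01, -6.87581217e-02,
         3.76836241e+02],
       [-9.99734236e-01, -1.75365403e-02, -1.49642067e-02,
        -3.58568718e+01],
       [-1.61325373e-02,  6.84934159e-02,  9.97521124e-01,
         1.78227835e+03],
       [ 0.00000000e+00,  0.00000000
[... 790 characters left out ...]
[-6.49968357e-01,  5.98549960e-01, -4.68272443e-01,
        -6.96648686e+02],
       [ 1.06629376e-02,  6.23301375e-01,  7.81909008e-01,
         1.16467972e+03],
       [ 0.00000000e+00,  0.00000000e+00,  0.00000000e+00,
         1.00000000e+00]])}
shear [([329.5, 260.9, 391.9, 310.5], 0.75), ([210.5, 122.8, 400.8, 338.3], 0.62)]
pedal [([331.8, 284.1, 374.3, 319.5], 0.9)]
tab [([328.9, 260.1, 393.2, 309.4], 0.89)]
socket []
stud []
wrench [([346.3, 241.1, 402.1, 282.3], 0.87)]
case [([412.4, 338.4, 480.1, 395.2], 0.95), ([332.1, 259.2, 393.5, 310.1], 0.66)]
carton [([451.7, 280.6, 514.8, 352.6], 0.73)]
spray [([390.9, 383.9, 430.9, 438.3], 0.88)]
disc [([138.7, 181.7, 180.9, 217.2], 0.62)]
```

```bash
python3 - <<'E'
import cv2
a=cv2.imread("pics/top0.png")[140:290,180:510]; b=cv2.imread("pics/side0.png")[100:450,120:530]
cv2.imwrite("pics/topc.png",cv2.resize(a,None,fx=2.4,fy=2.4,interpolation=2)); cv2.imwrite("pics/sidec.png",cv2.resize(b,None,fx=1.7,fy=1.7,interpolation=2))
E
```

```text
(no output)
```

View pics/topc.png

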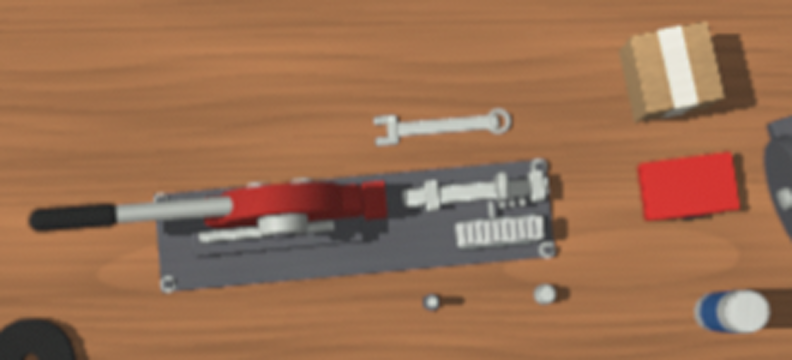

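View pics/sidec.png

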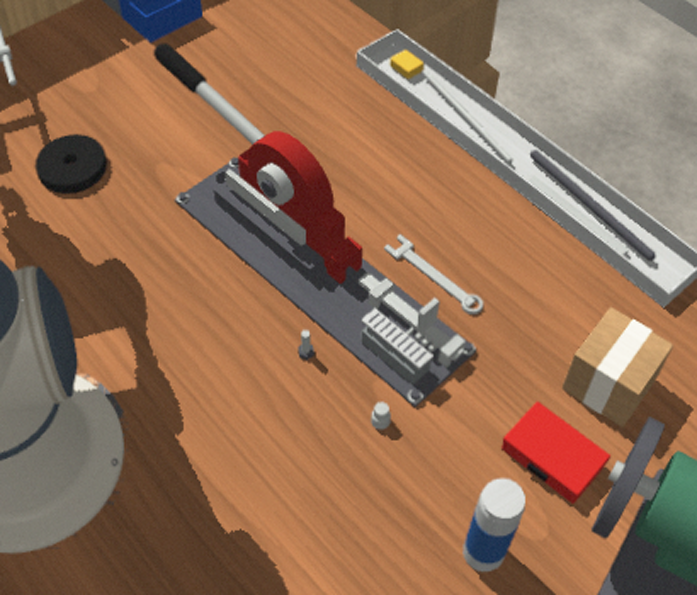

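```bash
cat > h.py <<'E'
import numpy as np, cv2
def ray(p,uv):
    K=np.array([[p["fx"],0,p["cx"]],[0,p["fy"],p["cy"]],[0,0,1]])
    x,y=cv2.undistortPoints(np.array([[uv]],float),K,np.array([p["k1"],0,0,0]))[0,0]
    T=np.array(p["world_from_camera"]); return T[:3,3],T[:3,:3]@np.array([x,-y,-1])
def at_z(p,uv,z):
    o,d=ray(p,uv); return o+d*(z-o[2])/d[2]
def proj(p,X):
    T=np.array(p["world_from_camera"]); c=T[:3,:3].T@(np.array(X,float)-T[:3,3])
    x,y=c[0]/-c[2],-c[1]/-c[2]; f=1+p["k1"]*(x*x+y*y)
    return p["fx"]*x*f+p["cx"],p["fy"]*y*f+p["cy"]
E
python3 - <<'E'
from rig import robot
from h import *
t=robot.camera_params("top"); s=robot.camera_params("side")
T=lambda u,v:(180+u/2.4,140+v/2.4)
S=lambda u,v:(120+u/1.7,100+v/1.7)
for n,uv,z in (("ped",(499.5,232),56),("pedR",(542,229),56),("pedL",(458,235),56),("b1",(540,165),14),("b2",(547,249),14),("b3",(168,284),14),("tab",(502,185),82),("socket",(545,293),36),("stud",(432,301),50),("wr",(443,126),5)):
    print(n,at_z(t,T(*uv),z).round(1))
for n,uv,z in (("ped",(397,341),56),("tab",(430,310),82),("b2",(416,396),14),("b3",(183,198),14),("b1",(470,350),14)):
    print("side",n,at_z(s,S(*uv),z).round(1))
E
```

```text
ped [ 480.9 -205.    56. ]
pedR [ 483.8 -259.4   56. ]
pedL [ 478.  -151.9   56. ]
b1 [ 570.6 -264.4   14. ]
b2 [ 460.1 -270.7   14. ]
b3 [422.7 225.9  14. ]
tab [ 538.6 -207.    82. ]
socket [ 402.4 -263.7   36. ]
stud [ 394.5 -117.3   50. ]
wr [ 625.6 -138.8    5. ]
side ped [ 478.5 -211.7   56. ]
side tab [ 534.1 -215.3   82. ]
side b2 [ 458.4 -275.4   14. ]
side b3 [421.4 221.4  14. ]
side b1 [ 566.8 -271.    14. ]
```

```bash
python3 - <<'E'
from rig import robot
from h import *
t=robot.camera_params("top"); s=robot.camera_params("side")
def tri(a,b):
    o1,d1=ray(t,(180+a[0]/2.4,140+a[1]/2.4)); o2,d2=ray(s,(120+b[0]/1.7,100+b[1]/1.7))
    k=np.linalg.lstsq(np.c_[d1,-d2],o2-o1,rcond=None)[0]; p,q=o1+k[0]*d1,o2+k[1]*d2
    print(((p+q)/2).round(1),np.linalg.norm(p-q).round(1))
tri((36,219),(162,50)); tri((116,213),(200,86)); tri((230,205),(262,138))
E
```

```text
[498.3 357.6 187.2] 0.5
[504.3 264.7 172.5] 0.8
[514.2 127.7 159.5] 3.2
```

```bash
python3 -m crank '{"hand":[4.1,4.1,4.1,4.1,4.1,4.1,4.1,4.1],"dp":[[0,0,5],[0,0,5],[2.7,-5.3,0],[2.7,-5.3,0],[2.7,-5.3,0],[2.7,-5.3,0],[2.7,-5.3,0],[2.7,-5.3,0]],"angular":[[0,0,-0.15],[0,0,-0.15],[0,0,-0.15],[0,0,-0.15],[0,0,-0.15],[0,0,-0.15],[0,0,-0.15],[0,0,-0.144]]}'
python3 -m crank '{"hand":[4.1,4.1,4.1,4.1,4.1,4.1,4.1,4.1],"dp":[[1,-5.5,0],[1,-5.5,0],[1,-5.5,0],[1,-5.5,0],[1,-5.5,0],[2.1,-5,0],[2.1,-5,0],[2.1,-5,0]],"angular":[[0,0,0],[0,0,0],[0,0,0],[0,0,0],[0,0,0],[0,0,0],[0,0,0],[0,0,0]]}'
```

```text
time_s: 2.1
ee_pos: [348.3, 277.1, 297.1]
ee_rot: [2.142, 2.298, 0.001]
ft_force: [1.5, 1.2, -0.7]
finger_gap: 41.2
time_s: 3.1
ee_pos: [461.2, -148.2, 297.1]
ee_rot: [2.137, 2.302, 0.0]
ft_force: [2.1, 0.6, 1.0]
finger_gap: 40.8
```

```bash
python3 -m crank '{"hand":[4.1,4.1,4.1,4.1,4.1,4.1],"dp":[[2.4,-4.8,0],[2.4,-4.8,0],[0,0,-5],[0,0,-5],[0,0,-3],[0,0,0]],"angular":[[0,0,0],[0,0,0],[0,0,0],[0,0,0],[0,0,0],[0,0,0]]}'
python3 - <<'E'
from rig import robot
import cv2
from h import *
im={}
p=robot.camera_params("wrist"); w=robot.grab_frame("wrist")[:,:,::-1].copy()
print(robot.observe()["ee_pos"].round(1),p)
for q in("pedal","tab","shear"): print(q,[(r["rect"],round(r["conf"],2)) for r in robot.recognise(q,"wrist")[:2]])
ex=np.array([.997,.075,0]);ey=np.array([-.075,.997,0]);P=np.array([479.7,-208.3,56])
for a,b,z in((0,0,56),(14,55,56),(-14,55,56),(-14,-55,56),(14,-55,56),(38,-9,82),(72,-9,82)):
    u=proj(p,P*[1,1,0]+a*ex+b*ey+[0,0,z]); print(a,b,np.round(u)); cv2.circle(w,tuple(int(round(x)) for x in u),3,(0,0,255),1)
cv2.imwrite("pics/w1.png",w)
E
```

```text
time_s: 3.85
ee_pos: [507.6, -241.6, 165.2]
ee_rot: [-2.134, -2.3, 0.001]
ft_force: [0.6, -1.4, 0.5]
finger_gap: 40.8
[ 508.6 -242.2  167. ] {'fx': 353.74067096962165, 'fy': 353.74067096962165, 'cx': 324.24716443114227, 'cy': 241.88120650781022, 'k1': -0.012885718635340158, 'world_from_camera': array([[ 9.97228319e-01, -7.15216270e-02, -2.05020974e-02,
         5.02992891e+02],
       [ 7.43226483e-02,  9.44861040e-01,  3.18925945e-01,
        -1.59607838e+02],
       [-3.43846940e-03, -3.19565754e-01,  9.47557864e-01,
         3.41861077e+02],
       [ 0.00000000e+00,  0.00000000e+00,  0.00000000e+00,
         1.00000000e+00]])}
pedal [([280.5, 107.4, 348.3, 241.6], 0.97), ([198.6, 210.5, 231.3, 245.4], 0.55)]
tab [([336.5, 17.8, 395.7, 249.8], 0.69)]
shear [([249.6, 2.3, 411.3, 251.4], 0.85)]
0 0 [292. 184.]
14 55 [309. 111.]
-14 55 [272. 112.]
-14 -55 [278. 248.]
14 -55 [310. 248.]
38 -9 [340. 201.]
72 -9 [386. 202.]
```

View pics/w1.png

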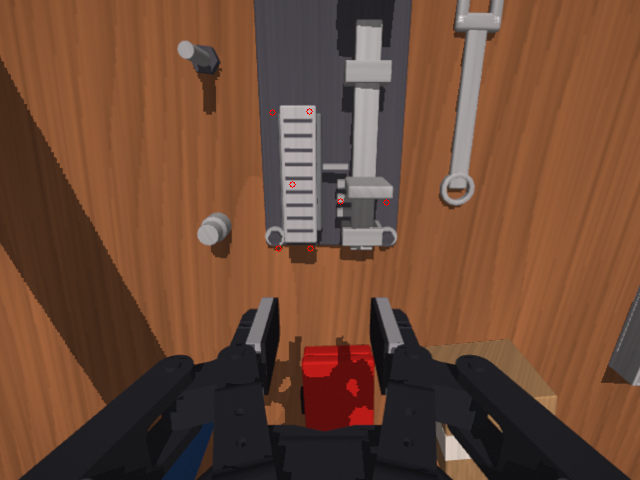

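```bash
python3 - <<'E'
from rig import robot
from h import *
p=robot.camera_params("wrist"); print(robot.observe()["ee_pos"].round(1))
for n,uv,z in(("fl",(281,107),56),("fr",(316,107),56),("nl",(285,242),56),("nr",(317,242),56),("tl",(346,194),82),("tr",(392,194),82)):print(n,at_z(p,uv,z).round(1))
E
```

```text
[ 509.6 -242.7  168.5]
fl [ 470.8 -152.3   56. ]
fr [ 497.5 -150.3   56. ]
nl [ 478.2 -261.1   56. ]
nr [ 505.7 -259.1   56. ]
tl [ 524.7 -210.6   82. ]
tr [ 559.2 -208.    82. ]
```

```bash
python3 -m crank '{"hand":[4.1,4.1,4.1,4.1],"dp":[[0.7,-0.4,-3],[0,0,-4],[0,0,-2.5],[0,0,0]],"angular":[[0,0,0],[0,0,0],[0,0,0],[0,0,0]]}'
python3 - <<'E'
from rig import robot
import cv2
from h import *
p=robot.camera_params("wrist"); w=robot.grab_frame("wrist")[:,:,::-1]
s=robot.grab_frame("side")[:,:,::-1]
cv2.imwrite("pics/w2.png",w); cv2.imwrite("pics/s2.png",cv2.resize(s[220:350,290:440],None,fx=4,fy=4,interpolation=2))
print(robot.observe()["ee_pos"].round(1))
E
```

```text
time_s: 4.55
ee_pos: [515.5, -246.0, 71.6]
ee_rot: [-2.136, -2.302, 0.0]
ft_force: [-0.5, 0.1, 0.6]
finger_gap: 41.5
[ 516.6 -246.7   73.4]
```

View pics/w2.png

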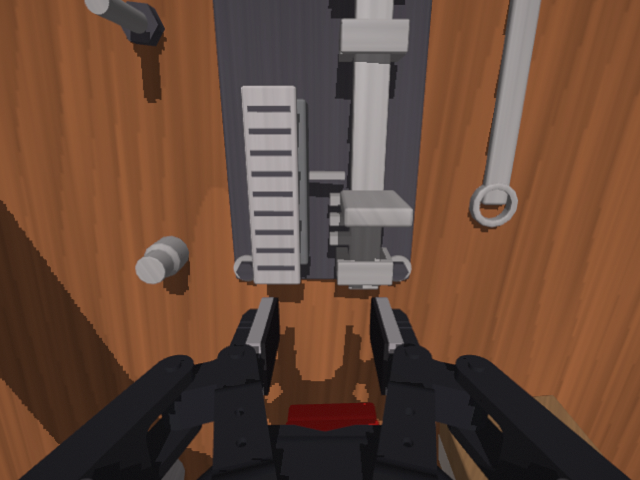

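View pics/s2.png

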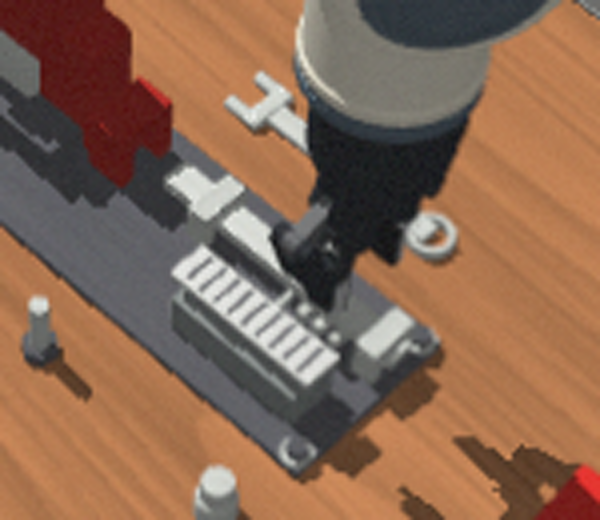

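```bash
python3 - <<'E'
from rig import robot
from h import *
p=robot.camera_params("wrist"); s=robot.camera_params("side"); o=robot.observe(); tcp=o["ee_pos"]; print(tcp.round(1))
ex=np.array([.997,.075,0]);ey=np.array([-.075,.997,0])
for n,uv,z in(("fl",(243,87),56),("fr",(296,87),56),("nl",(254,283),56),("nr",(301,283),56),("tl",(345,217),82),("tr",(411,217),82)):
    X=at_z(p,uv,z); d=X-tcp; print(n,X.round(1),"rel TCP shear x,y",(d@ex).round(1),(d@ey).round(1))
for z in(73,78): 
    for sx in(-1,1): print("tip proj wrist",np.round(proj(p,tcp*[1,1,0]+[0,0,z]+ex*20.5*sx)))
for z in(70,75,80):
    X=at_z(s,(371.2,296.2),z); d=X-tcp; print("side tip",X.round(1),(d@ex).round(1),(d@ey).round(1))
# pedal in side pic: near-right corner top (340,353), (310,384)?
for uv in((206,243),(174,273),(340,353),(307,383)):
    X=at_z(s,(290+uv[0]/4,220+uv[1]/4),56); d=X-tcp; print("side ped",X.round(1),(d@ex).round(1),(d@ey).round(1))
E
```

```text
[ 516.6 -246.7   73.4]
fl [ 469.2 -150.8   56. ] rel TCP shear x,y -40.1 99.2
fr [ 495.9 -148.8   56. ] rel TCP shear x,y -13.3 99.2
nl [ 476.  -259.4   56. ] rel TCP shear x,y -41.5 -9.5
nr [ 504.3 -257.3   56. ] rel TCP shear x,y -13.1 -9.6
tl [ 524.8 -207.7   82. ] rel TCP shear x,y 11.0 38.3
tr [ 557.  -205.3   82. ] rel TCP shear x,y 43.4 38.3
tip proj wrist [285. 281.]
tip proj wrist [360. 281.]
tip proj wrist [284. 285.]
tip proj wrist [361. 284.]
side tip [ 510.8 -235.3   70. ] -5.0 11.9
side tip [ 508.2 -237.4   75. ] -7.7 9.9
side tip [ 505.6 -239.5   80. ] -10.4 8.0
side ped [ 494.5 -152.2   56. ] -15.0 95.9
side ped [ 465.9 -156.1   56. ] -43.8 94.2
side ped [ 501.9 -258.9   56. ] -15.6 -11.1
side ped [ 473.7 -261.2   56. ] -43.9 -11.2
```

```bash
python3 -m crank '{"hand":[4.1,4.1],"dp":[[-0.1,1,0],[0,0,-1.2]],"angular":[[0,0,0],[0,0,0]]}'
for i in 1; do python3 -m crank '{"hand":[4.1,4.1],"dp":[[0,0,-0.5],[0,0,0]],"angular":[[0,0,0],[0,0,0]]}'; done
python3 -m crank '{"hand":[4.1,4.1],"dp":[[0,0,-0.4],[0,0,0]],"angular":[[0,0,0],[0,0,0]]}'
```

```text
time_s: 4.9
ee_pos: [515.6, -235.9, 61.1]
ee_rot: [2.134, 2.302, 0.001]
ft_force: [-0.2, -0.1, 0.3]
finger_gap: 40.6
time_s: 5.15
ee_pos: [514.5, -236.2, 54.3]
ee_rot: [-2.136, -2.302, 0.0]
ft_force: [0.2, 0.9, 0.4]
finger_gap: 41.0
time_s: 5.4
ee_pos: [514.7, -236.2, 50.6]
ee_rot: [-2.136, -2.303, 0.0]
ft_force: [-0.3, 0.2, -0.4]
finger_gap: 41.0
```

```bash
python3 -m crank '{"hand":[4.1,4.1],"dp":[[0,0,-0.3],[0,0,0]],"angular":[[0,0,0],[0,0,0]]}'
python3 -m crank '{"hand":[4.1,4.1],"dp":[[0,0,-0.3],[0,0,0]],"angular":[[0,0,0],[0,0,0]]}'
python3 -m crank '{"hand":[4.1,4.1],"dp":[[0,0,-0.3],[0,0,0]],"angular":[[0,0,0],[0,0,0]]}'
```

```text
time_s: 5.65
ee_pos: [514.7, -236.2, 47.7]
ee_rot: [-2.136, -2.303, 0.0]
ft_force: [-0.1, 0.2, 0.3]
finger_gap: 41.0
time_s: 5.9
ee_pos: [514.6, -236.2, 44.7]
ee_rot: [-2.136, -2.303, 0.0]
ft_force: [-0.3, -0.4, 0.1]
finger_gap: 40.8
time_s: 6.15
ee_pos: [514.7, -236.2, 41.7]
ee_rot: [-2.136, -2.303, 0.0]
ft_force: [-0.5, 0.2, -0.1]
finger_gap: 41.2
```

```bash
python3 - <<'E'
from rig import robot
import cv2
w=robot.grab_frame("wrist")[:,:,::-1]
s=robot.grab_frame("side")[:,:,::-1]
a=cv2.resize(w[60:380,160:480],(400,400)); b=cv2.resize(s[240:340,310:410],(400,400),interpolation=2)
cv2.imwrite("pics/3.png",cv2.hconcat([a,b]))
E
```

```text
(no output)
```

View pics/3.png

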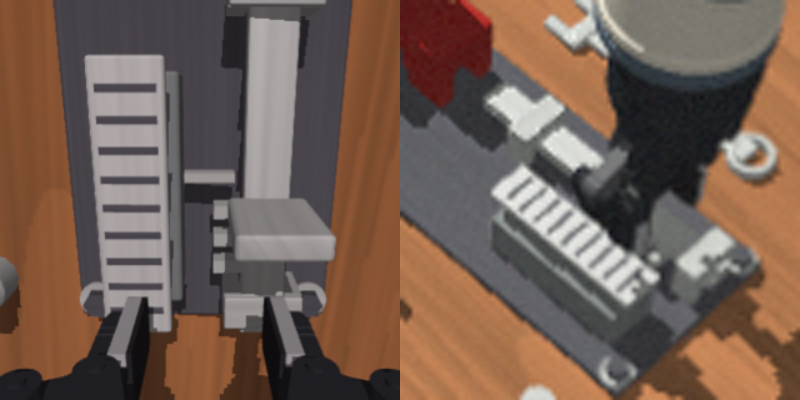

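```bash
python3 - <<'E'
from rig import robot
import cv2
w=robot.grab_frame("wrist")[:,:,::-1]
cv2.imwrite("pics/4.png",cv2.resize(w[220:400,205:445],(800,600),interpolation=2))
E
```

```text
(no output)
```

View pics/4.png

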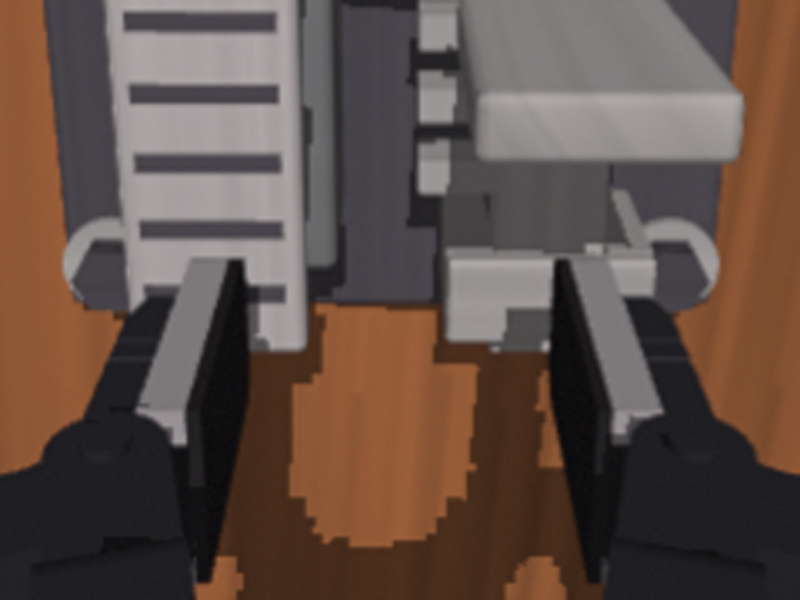

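```bash
python3 -m crank '{"hand":[4.1,4.1],"dp":[[0,0,-0.3],[0,0,0]],"angular":[[0,0,0],[0,0,0]]}'
python3 -m crank '{"hand":[4.1,4.1],"dp":[[0,0,-0.3],[0,0,0]],"angular":[[0,0,0],[0,0,0]]}'
python3 - <<'E'
from rig import robot
from h import *
import cv2
o=robot.observe(); tcp=o["ee_pos"]; print(tcp,o["ft_force"])
s=robot.camera_params("side"); im=robot.grab_frame("side")[:,:,::-1].copy()
ex=np.array([.997,.075,0]);ey=np.array([-.075,.997,0])
big=cv2.resize(im[240:340,310:410],(600,600),interpolation=2)
for k,c in((5,(0,0,255)),(20,(0,255,0)),(35,(255,0,0))):
  for sx in(-1,):
    pts=[proj(s,tcp+[0,0,k]+ex*a*sx+ey*b) for a,b in((20.5,11),(34,11),(34,-11),(20.5,-11))]
    pts=(np.array(pts)-[310,240])*6; cv2.polylines(big,[pts.astype(np.int32)],True,c,1)
cv2.imwrite("pics/5.png",big)
E
```

```text
time_s: 6.55
ee_pos: [514.6, -236.2, 38.6]
ee_rot: [-2.136, -2.303, 0.0]
ft_force: [0.6, 0.4, 0.2]
finger_gap: 41.1
time_s: 6.8
ee_pos: [514.6, -236.2, 35.6]
ee_rot: [-2.136, -2.303, 0.0]
ft_force: [0.3, 0.7, -0.1]
finger_gap: 40.9
[ 514.63876407 -236.1724554    35.62152183] [ 0.27193864  0.68859956 -0.09076655]
```

View pics/5.png

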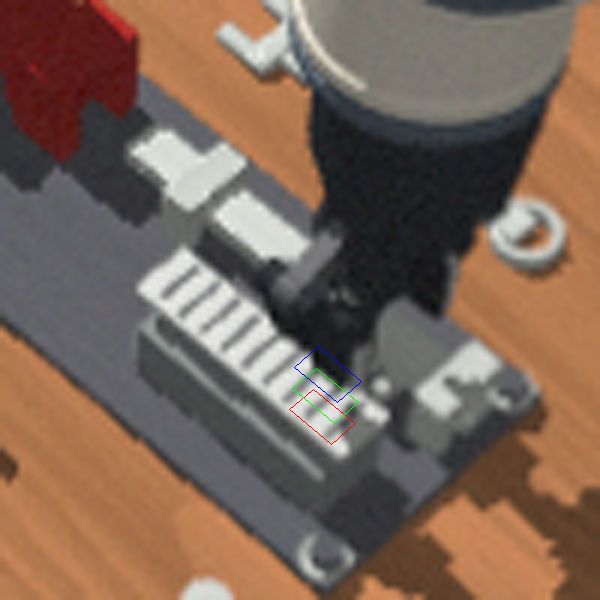

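```bash
python3 -m crank '{"hand":[4.1,4.1],"dp":[[0,0,-0.4],[0,0,0]],"angular":[[0,0,0],[0,0,0]]}'
python3 -m crank '{"hand":[4.1,4.1],"dp":[[0,0,-0.4],[0,0,0]],"angular":[[0,0,0],[0,0,0]]}'
python3 -m crank '{"hand":[4.1,4.1],"dp":[[0,0,-0.3],[0,0,0]],"angular":[[0,0,0],[0,0,0]]}'
```

```text
time_s: 7.1
ee_pos: [514.6, -236.1, 31.5]
ee_rot: [-2.136, -2.303, 0.0]
ft_force: [0.4, 1.0, 0.3]
finger_gap: 41.4
time_s: 7.35
ee_pos: [514.6, -236.1, 27.5]
ee_rot: [-2.136, -2.303, 0.0]
ft_force: [0.1, -0.0, 0.7]
finger_gap: 40.7
time_s: 7.6
ee_pos: [514.6, -236.2, 24.7]
ee_rot: [-2.136, -2.303, 0.0]
ft_force: [0.0, 1.1, 0.4]
finger_gap: 40.9
```

```bash
python3 - <<'E'
from rig import robot
import cv2
robot.grab_frame("wrist")
r=robot.recognise("pedal","wrist"); print([(x["rect"],x["conf"]) for x in r[:2]])
o=robot.observe(); print(o["ee_pos"].round(1),o["ft_force"].round(2))
w=robot.grab_frame("wrist")[:,:,::-1]
s=robot.grab_frame("side")[:,:,::-1]
cv2.imwrite("pics/6.png",cv2.hconcat([cv2.resize(w[140:380,205:445],(400,400),interpolation=2),cv2.resize(s[250:330,320:400],(400,400),interpolation=2)]))
E
```

```text
[([219.2, 102.9, 351.6, 343.9], 0.86)]
[ 514.8 -236.2   24.9] [-0.1  -0.1  -0.37]
```

```bash
python3 -m crank '{"hand":[4.1,4.1],"dp":[[0,0,-0.2],[0,0,0]],"angular":[[0,0,0],[0,0,0]]}'
python3 -m crank '{"hand":[4.1,4.1],"dp":[[0,0,-0.2],[0,0,0]],"angular":[[0,0,0],[0,0,0]]}'
python3 -m crank '{"hand":[4.1,4.1],"dp":[[0,0,-0.2],[0,0,0]],"angular":[[0,0,0],[0,0,0]]}'
```

```text
time_s: 8.05
ee_pos: [514.7, -236.2, 22.7]
ee_rot: [-2.136, -2.303, 0.0]
ft_force: [-0.5, -0.4, -0.4]
finger_gap: 40.7
time_s: 8.3
ee_pos: [514.7, -236.2, 20.7]
ee_rot: [-2.136, -2.303, 0.0]
ft_force: [-0.6, 0.5, 0.6]
finger_gap: 41.3
time_s: 8.55
ee_pos: [514.8, -236.3, 18.9]
ee_rot: [2.136, 2.303, 0.0]
ft_force: [-0.7, -0.1, 4.9]
finger_gap: 41.1
```

```bash
python3 -m crank '{"hand":[4.1,4.1],"dp":[[0,0,-0.5],[0,0,0]],"angular":[[0,0,0],[0,0,0]]}'
python3 -m crank '{"hand":[4.1,4.1],"dp":[[0,0,-0.3],[0,0,0]],"angular":[[0,0,0],[0,0,0]]}'
python3 -m crank '{"hand":[4.1,4.1],"dp":[[0,0,-0.1],[0,0,0]],"angular":[[0,0,0],[0,0,0]]}'
```

```text
time_s: 8.8
ee_pos: [514.8, -236.3, 13.7]
ee_rot: [2.137, 2.303, -0.0]
ft_force: [-0.9, -1.7, 5.4]
finger_gap: 40.8
time_s: 9.05
ee_pos: [514.8, -236.3, 10.9]
ee_rot: [2.136, 2.303, -0.0]
ft_force: [-1.8, 0.0, 5.5]
finger_gap: 41.1
time_s: 9.3
ee_pos: [514.9, -236.3, 10.0]
ee_rot: [2.136, 2.303, -0.0]
ft_force: [-1.3, -0.3, 6.7]
finger_gap: 41.2
```

```bash
python3 -m crank '{"hand":[4.1,4.1],"dp":[[0,0,-0.1],[0,0,0]],"angular":[[0,0,0],[0,0,0]]}'
python3 -m crank '{"hand":[4.1,4.1],"dp":[[0,0,-0.1],[0,0,0]],"angular":[[0,0,0],[0,0,0]]}'
python3 - <<'E'
from rig import robot
import cv2
w=robot.grab_frame("wrist")[:,:,::-1]
s=robot.grab_frame("side")[:,:,::-1]
cv2.imwrite("pics/7.png",cv2.hconcat([cv2.resize(w[140:380,205:445],(400,400),interpolation=2),cv2.resize(s[250:330,320:400],(400,400),interpolation=2)]))
E
```

```text
time_s: 9.55
ee_pos: [514.9, -236.5, 9.5]
ee_rot: [2.136, 2.303, -0.0]
ft_force: [-2.4, 0.1, 16.6]
finger_gap: 41.4
time_s: 9.8
ee_pos: [515.0, -236.6, 9.1]
ee_rot: [2.136, 2.302, -0.0]
ft_force: [-5.6, 0.1, 29.2]
finger_gap: 40.7
```

View pics/7.png

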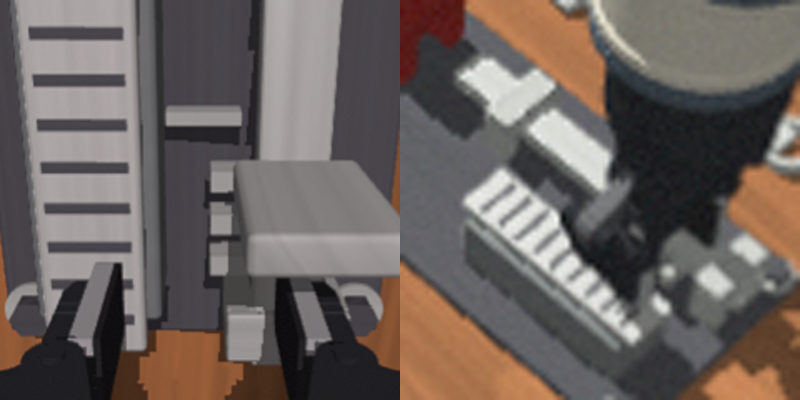

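```bash
python3 -m crank '{"hand":[4.1,4.1],"dp":[[0,0,0.1],[0,0,0]],"angular":[[0,0,0],[0,0,0]]}'
python3 -m crank '{"hand":[4.1,4.1,4.1],"dp":[[-0.05,0.7,0],[-0.05,0.7,0],[0,0,0]],"angular":[[0,0,0],[0,0,0],[0,0,0]]}'
python3 -m crank '{"hand":[4.1,4.1,4.1],"dp":[[-0.05,0.6,0],[-0.05,0.6,0],[0,0,0]],"angular":[[0,0,0],[0,0,0],[0,0,0]]}'
```

```text
time_s: 10.15
ee_pos: [514.9, -236.5, 9.5]
ee_rot: [2.136, 2.303, -0.0]
ft_force: [-3.5, -0.5, 15.8]
finger_gap: 41.2
time_s: 10.52
ee_pos: [515.1, -223.1, 9.8]
ee_rot: [2.134, 2.301, 0.001]
ft_force: [1.7, -3.9, 12.9]
finger_gap: 40.6
time_s: 10.9
ee_pos: [514.4, -211.4, 9.8]
ee_rot: [2.133, 2.301, 0.001]
ft_force: [2.1, -6.1, 12.4]
finger_gap: 41.2
```

```bash
python3 -m crank '{"hand":[4.1,4.1,4.1],"dp":[[-0.05,0.7,0],[-0.05,0.7,0],[0,0,0]],"angular":[[0,0,0],[0,0,0],[0,0,0]]}'
python3 -m crank '{"hand":[4.1,4.1,4.1],"dp":[[-0.05,0.6,0],[-0.05,0.6,0],[0,0,0]],"angular":[[0,0,0],[0,0,0],[0,0,0]]}'
python3 - <<'E'
from rig import robot
import cv2
w=robot.grab_frame("wrist")[:,:,::-1]
s=robot.grab_frame("side")[:,:,::-1]
cv2.imwrite("pics/8.png",cv2.hconcat([cv2.resize(w[140:380,205:445],(400,400),interpolation=2),cv2.resize(s[250:330,320:400],(400,400),interpolation=2)]))
E
```

```text
time_s: 11.28
ee_pos: [513.4, -197.2, 9.9]
ee_rot: [2.133, 2.301, 0.001]
ft_force: [3.3, -4.3, 13.2]
finger_gap: 41.0
time_s: 11.65
ee_pos: [512.5, -185.3, 9.9]
ee_rot: [2.133, 2.301, 0.001]
ft_force: [2.8, -4.6, 13.0]
finger_gap: 40.9
```

View pics/8.png

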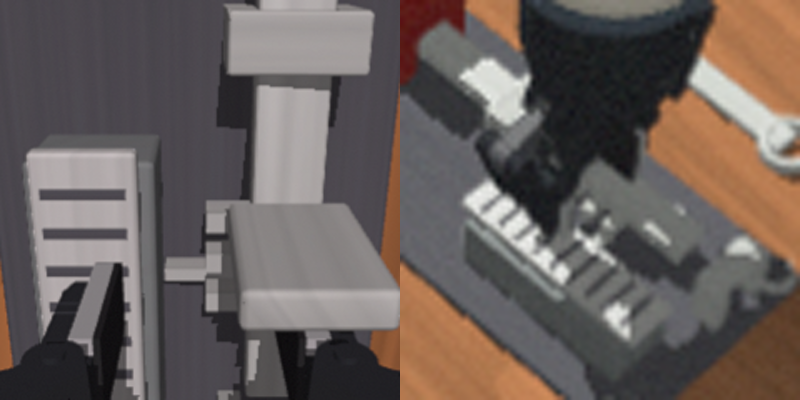

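```bash
python3 -m crank '{"hand":[4.1,4.1],"dp":[[-0.05,0.6,0],[0,0,0]],"angular":[[0,0,0],[0,0,0]]}'
python3 -m crank '{"hand":[4.1,4.1],"dp":[[-0.02,0.3,0],[0,0,0]],"angular":[[0,0,0],[0,0,0]]}'
python3 -m crank '{"hand":[4.1,4.1],"dp":[[-0.02,0.2,0],[0,0,0]],"angular":[[0,0,0],[0,0,0]]}'
```

```text
time_s: 12.0
ee_pos: [512.0, -179.5, 9.9]
ee_rot: [2.133, 2.301, 0.001]
ft_force: [2.1, -6.3, 13.9]
finger_gap: 41.1
time_s: 12.25
ee_pos: [511.9, -176.7, 9.9]
ee_rot: [2.133, 2.3, 0.001]
ft_force: [1.5, -7.4, 14.5]
finger_gap: 41.0
time_s: 12.5
ee_pos: [511.8, -175.0, 9.9]
ee_rot: [2.133, 2.3, 0.001]
ft_force: [1.4, -11.4, 13.8]
finger_gap: 41.2
```

```bash
python3 -m crank '{"hand":[4.1,4.1],"dp":[[-0.01,0.15,0],[0,0,0]],"angular":[[0,0,0],[0,0,0]]}'
python3 -m crank '{"hand":[4.1,4.1],"dp":[[-0.01,0.1,0],[0,0,0]],"angular":[[0,0,0],[0,0,0]]}'
```

```text
time_s: 12.75
ee_pos: [511.9, -174.8, 10.0]
ee_rot: [2.132, 2.299, -0.001]
ft_force: [-1.6, -25.4, 11.7]
finger_gap: 41.0
time_s: 13.0
ee_pos: [512.0, -174.8, 10.0]
ee_rot: [2.132, 2.298, -0.001]
ft_force: [-4.2, -34.8, 8.9]
finger_gap: 40.8
```

```bash
python3 -m crank '{"hand":[4.1,4.1],"dp":[[0.03,-0.5,0],[0,0,0]],"angular":[[0,0,0],[0,0,0]]}'
python3 -m crank '{"hand":[4.1,4.1,4.1,4.1],"dp":[[0,0,0.5],[0,0,1],[0,0,1],[0,0,0]],"angular":[[0,0,0],[0,0,0],[0,0,0],[0,0,0]]}'
python3 -m crank '{"hand":[4.1,4.1,4.1,4.1],"dp":[[0,-1,3],[0,-1,5],[0,-2,5],[0,0,0]],"angular":[[0,0,0],[0,0,0],[0,0,0],[0,0,0]]}'
python3 - <<'E'
from rig import robot
import cv2
from h import *
p=robot.camera_params("wrist"); w=robot.grab_frame("wrist")[:,:,::-1]
s=robot.grab_frame("side")[:,:,::-1]
cv2.imwrite("pics/9.png",cv2.hconcat([cv2.resize(w[60:360,180:480],(400,400),interpolation=2),cv2.resize(s[240:340,310:410],(400,400),interpolation=2)]))
print(robot.observe()["ft_force"])
E
```

```text
time_s: 13.25
ee_pos: [511.2, -176.2, 9.8]
ee_rot: [2.136, 2.301, 0.002]
ft_force: [2.2, 1.7, 18.7]
finger_gap: 40.8
time_s: 13.75
ee_pos: [510.2, -175.8, 34.6]
ee_rot: [2.136, 2.303, 0.0]
ft_force: [-0.1, -0.4, -0.5]
finger_gap: 41.1
time_s: 14.25
ee_pos: [511.7, -217.8, 167.2]
ee_rot: [2.134, 2.298, 0.002]
ft_force: [-0.2, 0.2, -0.0]
finger_gap: 41.0
[-0.3949138  -0.21489077 -0.45276996]
```

View pics/9.png

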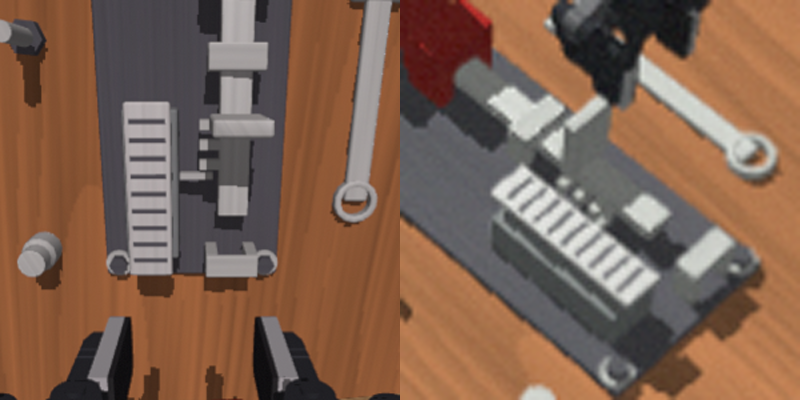

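```bash
python3 - <<'E'
from rig import robot
import cv2
from h import *
p=robot.camera_params("wrist"); print(robot.observe()["ee_pos"])
w=robot.grab_frame("wrist")[:,:,::-1]
f=lambda x,y:(180+.75*x,60+.75*y)
ex=np.array([.997,.075,0]);ey=np.array([-.075,.997,0])
for z in(46,56):
    c=[at_z(p,f(*q),z) for q in((123,103),(169,102),(131,274),(172,273))]; m=sum(c)/4
    print(z,"w",(c[1]-c[0])@ex,"L",(c[0]-c[2])@ey,(c[1]-c[3])@ey)
    for v in(126,131,136):
        t=at_z(p,f(243,v),82); print("  tab-pedal",v,((t-m)@ex).round(1),((t-m)@ey).round(1))
cv2.imwrite("pics/10.png",cv2.resize(w[130:280,260:410],(600,600),interpolation=2))
E
```

```text
[ 509.66173627 -215.66372019  163.67279886]
46 w 27.574307442135215 L 110.69729691062531 110.51861040681082
  tab-pedal 126 54.7 44.6
  tab-pedal 131 54.8 42.0
  tab-pedal 136 54.9 39.3
56 w 26.63682399345203 L 106.93376145699867 106.7611500156379
  tab-pedal 126 53.8 42.3
  tab-pedal 131 53.9 39.7
  tab-pedal 136 54.0 37.1
```

View pics/10.png

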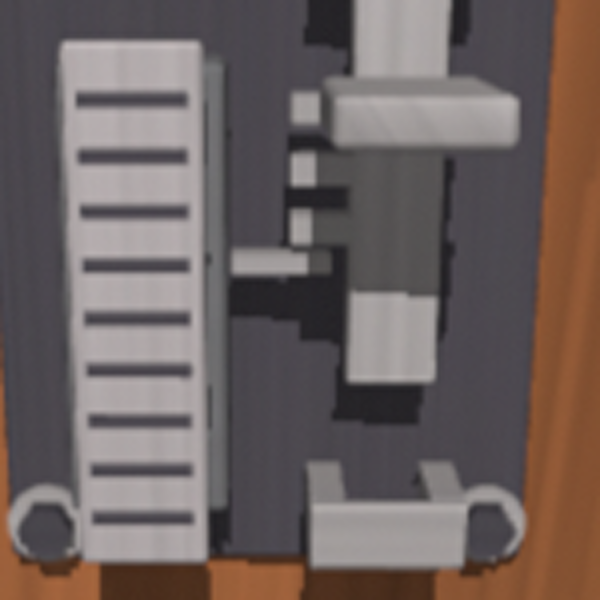

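```bash
python3 - <<'E'
from rig import robot
import cv2
from h import *
p=robot.camera_params("wrist")
f=lambda x,y:(260+x/4,130+y/4)
ex=np.array([.997,.075,0]);ey=np.array([-.075,.997,0])
for z in(46,56):
    c=[at_z(p,f(*q),z) for q in((61,42),(202,42),(83,562),(208,561))]; m=sum(c)/4
    print(z,m.round(1),"w",(c[1]-c[0])@ex,(c[3]-c[2])@ex,"L",(c[0]-c[2])@ey,(c[1]-c[3])@ey)
    a,b=at_z(p,f(328,122),82),at_z(p,f(519,122),82);print(" tab w",(b-a)@ex,((a+b)/2-m)@ex,((a+b)/2-m)@ey)
# pedal height by side+wrist triangulation of far-left, far-right, near-right corners (9.png right half)
s=robot.camera_params("side")
for a,b in(((202,42),(527,167)),((61,42),(495,195)),((208,561),(658,273)),((83,562),(627,303))):
    o1,d1=ray(p,f(*a)); o2,d2=ray(s,(310+(b[0]-400)/4,240+b[1]/4))
    k=np.linalg.lstsq(np.c_[d1,-d2],o2-o1,rcond=None)[0]; print((o1+k[0]*d1).round(1),(o2+k[1]*d2).round(1))
robot.grab_frame("side")
m=robot.trace("pedal","side"); print([(r["rect"],r["conf"]) for r in m[:1]], robot.observe()["time_s"])
E
```

```text
46 [ 484.  -204.9   46. ] w 28.18104378814095 28.15802773373765 L 112.78198370084108 112.49751142319269
 tab w 34.06156607482385 54.870961427696855 44.237942614004886
56 [ 484.7 -202.5   56. ] w 27.220724229253896 27.198492488142147 L 108.93873553543513 108.66395716033482
 tab w 34.06156607482385 53.99835119526154 41.84732335904776
[ 493.9 -147.6   47.7] [ 497.1 -150.7   47.7]
[ 466.  -149.7   47.8] [ 469.4 -153.4   47.5]
[ 502.2 -256.9   53. ] [ 502.5 -257.    53.1]
[ 474.8 -259.5   52.4] [ 475.4 -259.9   52.5]
[([330.7, 282.4, 376.3, 316.2], 0.87)] 14.5
```

```bash
python3 -c "
from rig import robot
print(robot.job_done(), robot.observe()['time_s'])"
```

```text
the job is handed in; nothing more can be done
the job is handed in; nothing more can be done
```

The bolt is home in the shear and the catch has sprung up and locked it; I handed the job in at about 14.5 s of the 32 s allowed.

**What I did:**
- I set the fingers 41 mm apart, one over the pedal and one behind the tab. I pressed the pedal to its stop and kept it down.
- I pushed the tab about 62 mm until the bolt hit its stop (about 35 N along the bolt). I then backed off and lifted clear, so the catch could rise.

**Last checks:**
- **Bolt:** the tab stands 41.8 mm ahead of the pedal's middle, so the bolt is at about 50.8 mm of its 51 mm.
- **Catch:** measured in the wrist picture, the pedal is the same size as before I pressed it, so it is up. The catch's tooth sits behind the bolt's last notch.
- **Robot:** it stands clear, with about 0 N on the wrist. The socket, stud and wrench look undisturbed, and I never went near the other loose things.

**What disagreed:**
- **Fingertip height:** the fingertips stood about 36 mm above the reported TCP. I found this from the pictures and came down slowly, watching the force.
- **Pedal height:** a rough two-camera estimate put the pedal's top at 48 to 53 mm, against 56 mm at rest. I trusted the size comparison because those corners were poorly resolved.
- **Pressing force:** it peaked at about 29 N at the pedal's stop, more than needed, so I eased it to about 16 N before pushing.

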